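# Clamp the dropper bottle and wind the tension wheel firm

### The job

Stand the square black dropper bottle upright between the open jaws of the bottle clamp, square to them, let go of it, and then wind the clamp's handwheel clockwise by its knob until the bottle is held at the firm set feel (about 11 N of push at the knob), without cracking it by overtightening. Leave the other small things on the worktop where they are.

Things in the scene. Friction and masses are not known exactly. Their poses are not given: they have to be found in the camera images.
- clamp: Bench bottle clamp, fixed: aluminium base plate 100 (x) x 270 (y) x 14 mm thick, jaws at one end, grey gear housing and black handwheel at the other. Origin on the worktop below the middle of the bottle's seat; z up. The jaws close along y: the moving jaw closes towards +y, the back stop is on the +y side, the wheel on the -y side. The plate runs from y = -195 to +75 mm.
- clamp_seat (a point): Middle of the bottle's seat, on the top face of the base plate (14 mm above the worktop), between the jaws. Axes as the clamp's: the jaws close along y, x is across them.
- clamp_jaw: Moving steel jaw, a flat upright face 56 mm wide, reaching 32 mm above the plate. Origin at the foot of the face, mid-width; it faces the clamp's +y. It starts 24 to 31 mm from the seat's middle and closes 8 mm per radian of the wheel. The bottle slides along the plate in front of it until it meets the pad opposite.
- back_stop (a point): Middle of the fixed grey end block, 66 mm from the seat's middle on the +y side. On a set screw in front of it is a sprung flat steel pad (56 mm wide, 32 mm high, 6 N per mm). The pad's face stands 21 to 32 mm from the seat's middle; its setting varies and is not measured, so the wheel angle at which the bottle becomes tight is not known beforehand.
- wheel_axis (a point): Point on the upright axis of the handwheel, 78 mm above the worktop, at x = 0, y = -135 mm in the clamp's frame. The wheel is 118 mm across and its rim's top is 88 mm above the worktop. Self-locking: it stays where it is left. At the set feel the bottle is squeezed with 25 N. Turn slower than 1 rad/s.
- wheel (a joint): Turn of the handwheel, rad, 0 to 6.2, clockwise from above (tightens). Takes 6.7 N sideways on the knob while the jaw runs free, then 8 N more per rad once the bottle meets the pad (2 to 5 rad from the start). Set feel: 11 N, 4.4 N above free running. 9.5 N is slack, 12.7 N too tight, 14.7 N cracks it. A hand that has stopped reads 1 to 3 N less: compare with free running in equal small steps.
- wheel_knob (a point): Middle of the handwheel's knob, an upright steel spinner 18 mm in diameter and 42 mm high (90 to 132 mm above the worktop), 45 mm from the wheel's axis. It spins freely about its own upright axis, so a hand holding it need not turn. At wheel value 0 it stands in the direction 60 degrees from the clamp's +x axis towards its -y axis.
- bottle_center (a point): Middle (half-way up) of the loose dropper bottle: square black body 29 x 29 mm and 34 mm high, round blue cap 25 mm in diameter above it, 57 mm high in all; so this point is 28.5 mm above its foot and 5.5 mm below the body's top. x and y are square to the body's flat sides. 55 to 115 g, stands upright at the start.
- vial1: Bystander: small sample vial, 23 mm in diameter, 52 mm high, standing; origin at its foot.
- petri1: Bystander: round flat lidded dish, 52 mm in diameter and about 12 mm high; origin at its underside.
- cuvette_box: Bystander: small flat blue and yellow box, 40 x 74 x 25 mm, lying behind the work; origin at the middle of its underside.
Mind the look-alikes: they are no part of the job. What is shaped like the part that bears bottle_center but orange is not meant.

How it is judged (in metres and radians):
On the way, in this order (a step that is already met when the one before it is completed fails the run):
1. the bottle stands upright on the seat between the jaws, let go, with the jaw not yet tight on it (x of bottle_center in the frame of clamp between -0.012 and 0.012 m and y of bottle_center in the frame of clamp between -0.018 and 0.028 m and z of bottle_center in the frame of clamp between 0.038 and 0.047 m and angle between bottle_center's own z axis and vertical below 0.12 rad and contact force between the fingers and anything else below 0.2 N and contact force between clamp_jaw and anything else below 3 N), for 0.2 s.
2. the wheel is wound until the jaw presses the bottle with more than 16 N (x of bottle_center in the frame of clamp between -0.012 and 0.012 m and y of bottle_center in the frame of clamp between -0.018 and 0.028 m and z of bottle_center in the frame of clamp between 0.038 and 0.047 m and angle between bottle_center's own z axis and vertical below 0.12 rad and contact force between clamp_jaw and anything else above 16 N), for 0.2 s.
At the end, for the whole second after the job is handed in: The bottle stands upright (within 0.12 rad) on the clamp's plate between the jaws, within 12 mm of their middle line, held by the moving jaw with 16 to 34 N, the wheel at rest (all of step 2 and contact force between clamp_jaw and anything else below 34 N and velocity of joint wheel between -0.05 and 0.05 rad/s); the robot touches nothing.
It fails at once if the jaw presses with more than 45 N (the bottle cracks) (contact force between clamp_jaw and anything else above 45 N).
It fails at once if the vial is moved by more than 20 mm (distance of vial1 from where it was at the start of the episode above 0.02 m).
It fails at once if the flat dish is moved by more than 20 mm (distance of petri1 from where it was at the start of the episode above 0.02 m).
It fails at once if the small box is moved by more than 20 mm (distance of cuvette_box from where it was at the start of the episode above 0.02 m).
It also fails if it takes over 72 s, if anything falls off the work surface, if the arm or the gripper's body presses on something with over 40 N, if the wrist force passes 120 N, or if a joint passes its speed limit or range.

### The arm

A 6-joint arm with a two-finger parallel gripper is mounted at the origin on a cart in front of the work surface, level with it; the furniture and walls round the work are solid. World frame = base frame: x ahead of the robot, y to its left, z up, the work surface at z = 0. Lengths are in mm, angles in rad, forces in N, time in s.
With the tool pointing down it reaches from about 225 to 725 mm from the base axis. Payload 3.1 kg.
Tool frame: the origin (TCP) lies midway between the tips of the shut fingers; the grasp point (between the pads) lies 19 mm behind it; z points along the fingers, y is the line along which they close (so a half turn about z gives the same grasp; the last joint's range is limited). The gripper opens to 85 mm and grips with 20 to 120 N. Pads are 22 mm wide; open, the fingers measure 114 mm over their backs; the gripper's body (76 mm by 85 mm) begins 54 mm behind the grasp point. The pads swing forward as they close: fully open they stand 13 mm farther back than shut.
Start: joints at [1.143, 0.048, 0.099, 1.622, 0, 1.443], TCP at [155.055, 501.573, 231.312] pointing down, gripper open.
Joint ranges: [-2.91, 2.91], [-0.99, 1.94], [-1.21, 1.42], [-2.12, 2.29], [-1.49, 1.47], [-3.14, 3.14]. Speed limits (rad/s): [2.79, 2.79, 3.14, 3.14, 3.14, 3.14].

### API

Orientations are given as [roll, pitch, yaw] about the fixed x, y, z axes, in that order (R = Rz(yaw) Ry(pitch) Rx(roll)).
In Python, from workcell import readout, imaging, env gives the robot as it stands.
- The arm moves only by the tool move_arm, never from a script. Its argument "commands" is a list of rows, each an object of numbers: "tx", "ty", "tz": the shift along the tool's x, y, z in m; "twist": the turn about the tool's z in rad; "fingers": the opening, from -1 (shut) to 1 (fully open). A call has 1 to 12 rows; each row is the pose to reach, as a shift and turn from the pose commanded when the call began, along the tool's axes at that moment; what a row does not reach only later rows make up. A row lasts 1/12 s, in which the tool goes at most 41.7 mm and 7.16 degrees, less where a joint would pass 70% of its speed; a pose out of reach is approached as far as the arm can. A call with a gripper value outside its range is refused whole. The fingers move at their own pace and stop on an object; the grip force is fixed at half the most. Time passes only in rows, so rows that repeat a pose let the fingers close. It gives the time, the measured TCP pose, the force, the opening and the grip force at its end, in the units of the state.
- readout.sense(): the state, without advancing time (a new reading comes with each control period).
- imaging.snapshot(name): name is "scene" or "side" or "wrist"; returns a dict with "pixels" (480x640x3 uint8, blue, green, red), "intrinsics" (3x3 intrinsics, pixels), "distortion" ([k1, k2, p1, p2, k3] as OpenCV has them; the pictures are not rectified), "cam_to_world" (4x4, takes a point from camera to world coordinates); the wrist camera has in their place "tool_from_camera" (4x4, takes a point from camera to tool coordinates, whose origin is the TCP and whose axes are the flange's). Camera axes: x right, y up, looking along -z (the intrinsics and any distortion apply to the point x, -y, -z); pixel columns grow to the right and rows downward; lengths in mm; the calibration is good to about 2 mm. A picture is of the moment at which its call begins: read the wrist's pose just before it. There is no depth.
- env.hand_in(): hands the job in; it is judged then, once.
The state is a dict: "clock": time; "q": joint angles; "joint_vel": joint speeds; "joint_efforts": joint torques, N m; "position": TCP position; "tool_rot": TCP orientation; "ft_force": force on the tool from outside, world axes, zero at the start; "torque": the same for the moment, N m; "gripper_width": opening from 0.0 (shut) to 1.0 (fully open); "finger_force": force on a finger pad.
Only numpy, scipy, OpenCV 4.12 (cv2) and the standard library are available. Lean on these libraries where they do the work, as an engineer would, in place of code of your own. Each camera call takes 0.05 s, during which the arm holds its last target. There are 200 camera calls.

## Working session

There is one attempt and no reset: what is moved stays moved. The work goes in short steps, Python scripts to look and compute and a tool call to move; the robot and the scene stay as the last step left them, time stands still between calls to the robot, and variables do not carry over. Pictures are saved under pics/ and viewed, at most 10 in all, crops included, and the job is handed in when it is done.

Besides the shell and the picture viewer there is one more tool, called as a command line: name --argument value ..., lists and objects as JSON in quotes. move_arm: Moves the arm, as the interface text tells. Its arguments: {"type":"object","properties":{"commands":{"type":"array","items":{"type":"object","properties":{"tx":{"type":"number"},"ty":{"type":"number"},"tz":{"type":"number"},"twist":{"type":"number"},"fingers":{"type":"number"}}}}},"required":["commands"]}

```bash
mkdir -p pics; cat > h.py <<'E'
import numpy as np, cv2
from workcell import readout, imaging, env
def snap(n,f):
    s=readout.sense(); d=imaging.snapshot(n); cv2.imwrite('pics/'+f+'.png',d['pixels'])
    np.savez('pics/'+f+'.npz',s_pos=s['position'],s_rot=s['tool_rot'],**{k:v for k,v in d.items()})
    return s,d
def ray(f,uv):
    d=np.load('pics/'+f+'.npz'); p=cv2.undistortPoints(np.array([[uv]],float),d['intrinsics'],d['distortion'])[0,0]
    if 'cam_to_world' in d: T=d['cam_to_world']
    else:
        from scipy.spatial.transform import Rotation as R
        W=np.eye(4); W[:3,:3]=R.from_euler('xyz',d['s_rot']).as_matrix(); W[:3,3]=d['s_pos']; T=W@d['tool_from_camera']
    return T[:3,3], T[:3,:3]@np.array([p[0],-p[1],-1.])
def atz(f,uv,z):
    o,v=ray(f,uv); return (o+v*(z-o[2])/v[2]).round(1)
E
python3 - <<'E'
from h import *
s,_=snap('scene','s0'); snap('side','d0'); print(s)
a=cv2.imread('pics/s0.png');b=cv2.imread('pics/d0.png')
for n in('s0','d0'): print(np.load(f'pics/{n}.npz')['cam_to_world'].round(2))
E
```

```text
{'clock': 0.0, 'q': array([ 1.14321616e+00,  4.87443168e-02,  9.75931933e-02,  1.62198790e+00,
       -1.57213167e-05,  1.44301873e+00]), 'joint_vel': array([-5.78328781e-05,  1.51920567e-03,  4.00473188e-04, -7.58253676e-06,
       -1.27206762e-03,  5.60889744e-04]), 'joint_efforts': array([-2.64591172e-04, -3.38779628e+01,  3.20016897e+01,  2.02689454e-02,
       -2.01289768e-04,  3.91688772e-06]), 'position': array([154.80095937, 501.02379707, 230.11816998]), 'tool_rot': array([-3.13926705e+00, -2.82937178e-04,  2.84178977e+00]), 'ft_force': array([0.35822973, 0.12466981, 0.19597824]), 'torque': array([-0.00585398, -0.03116922, -0.04654924]), 'finger_force': 0.0, 'gripper_width': 0.9996046601539401}
[[ 7.0000e-01  4.7000e-01 -5.4000e-01 -5.3490e+01]
 [-7.1000e-01  4.6000e-01 -5.2000e-01 -5.2456e+02]
 [ 0.0000e+00  7.5000e-01  6.6000e-01  7.9232e+02]
 [ 0.0000e+00  0.0000e+00  0.0000e+00  1.0000e+00]]
[[-1.00000e+00  2.00000e-02  3.00000e-02  5.42750e+02]
 [ 2.00000e-02 -4.20000e-01  9.10000e-01  1.03294e+03]
 [ 3.00000e-02  9.10000e-01  4.20000e-01  5.49280e+02]
 [ 0.00000e+00  0.00000e+00  0.00000e+00  1.00000e+00]]
```

View pics/s0.png

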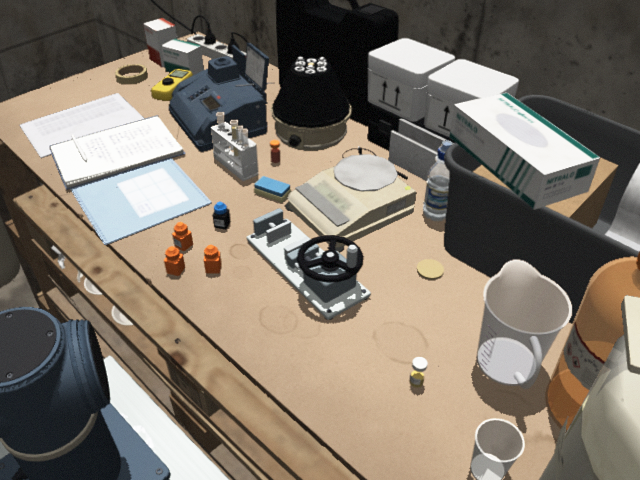

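View pics/d0.png

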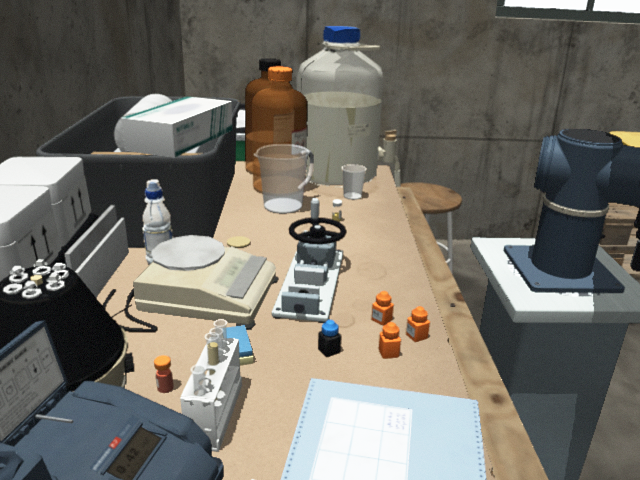

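The scene shows the only black bottle with a blue cap at (221,214), and at (329,337) in the side view. The three shaped like it at (182,236), (174,262) and (212,260) are orange, so they are decoys. The clamp is at about (305,262), the vial at (418,372), the dish at (430,269) and the blue box at (272,187). I'll enlarge both views to confirm and measure.

```bash
python3 - <<'E'
import cv2
a=cv2.imread('pics/s0.png')[190:320,200:380];b=cv2.imread('pics/d0.png')[190:360,260:400]
cv2.imwrite('pics/c1.png',cv2.resize(a,None,fx=4.4,fy=4.4,interpolation=2))
cv2.imwrite('pics/c2.png',cv2.resize(b,None,fx=3.5,fy=3.5,interpolation=2))
E
```

```text
(no output)
```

View pics/c1.png

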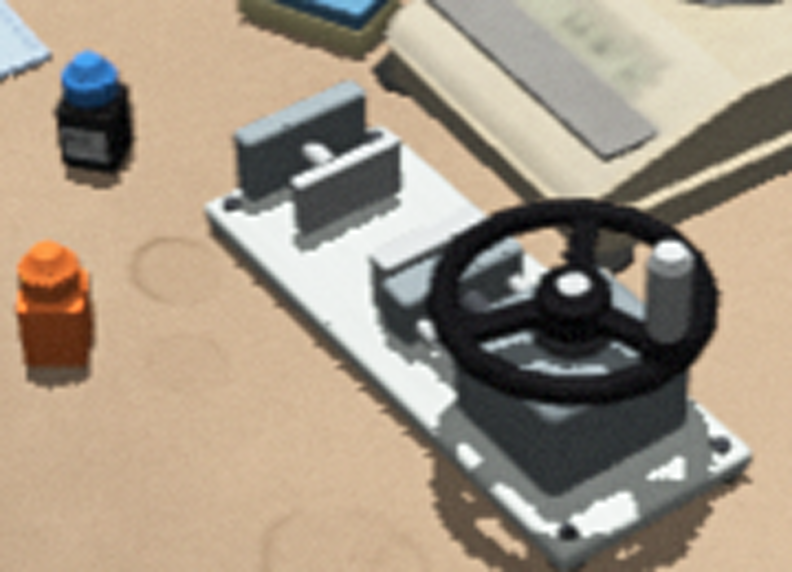

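View pics/c2.png

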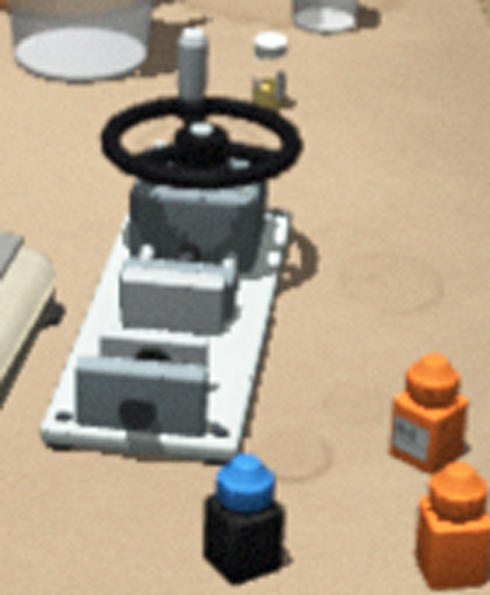

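```bash
python3 - <<'E'
from h import *
A=lambda u,v,z:atz('s0',(200+u/4.4-.4,190+v/4.4-.4),z)
B=lambda u,v,z:atz('d0',(260+u/3.5-.4,190+v/3.5-.4),z)
for n,p in dict(capA=A(90,62,57),capB=B(246,464,57),botA=[A(62,162,0),A(118,170,0),A(132,138,0)],botB=[B(205,560,0),B(245,582,0),B(283,562,0)],
 plA=[A(207,208,14),A(562,550,14),A(750,450,14)],plB=[B(44,436,14),B(240,446,14),B(290,213,14),B(132,210,14)],
 knA=A(672,252,132),knB=B(193,32,132),hubA=A(573,284,98),hubB=B(203,130,98),
 padA=[A(296,182,46),A(398,140,46)],jawA=[A(372,256,46),A(478,212,46)],jawB=[B(121,298,46),B(237,302,46)],padB=[B(100,340,46),B(208,342,46)],vial=atz('s0',(418,385),0),box=atz('s0',(272,187),25)).items(): print(n,*np.atleast_2d(p).tolist())
E
```

```text
capA [497.6, 283.5, 57.0]
capB [500.9, 291.7, 57.0]
botA [482.2, 294.7, 0.0] [497.0, 271.1, 0.0] [516.9, 284.9, 0.0]
botB [517.7, 286.1, 0.0] [499.7, 302.4, 0.0] [481.5, 286.9, 0.0]
plA [498.6, 207.0, 14.0] [461.2, -50.8, 14.0] [555.0, -68.2, 14.0]
plB [597.0, 204.7, 14.0] [499.7, 211.1, 14.0] [460.9, -50.1, 14.0] [558.2, -50.5, 14.0]
knA [521.2, -48.7, 132.0]
knB [523.5, -50.0, 132.0]
hubA [509.6, -9.1, 98.0]
hubB [517.6, 15.7, 98.0]
padA [514.9, 162.3, 46.0] [566.5, 151.3, 46.0]
jawA [504.7, 102.8, 46.0] [556.6, 90.8, 46.0]
jawB [561.0, 119.6, 46.0] [499.6, 122.0, 46.0]
padB [570.6, 164.2, 46.0] [515.7, 164.5, 46.0]
vial [462.2, -249.7, -0.0]
box [638.6, 284.3, 25.0]
```

move_arm --commands '[{"tx":-0.035,"ty":-0.013,"tz":-0.005},{"tx":-0.07,"ty":-0.027,"tz":-0.01},{"tx":-0.105,"ty":-0.04,"tz":-0.015},{"tx":-0.14,"ty":-0.054,"tz":-0.02},{"tx":-0.175,"ty":-0.067,"tz":-0.03},{"tx":-0.21,"ty":-0.08,"tz":-0.04},{"tx":-0.245,"ty":-0.094,"tz":-0.05},{"tx":-0.28,"ty":-0.107,"tz":-0.06},{"tx":-0.315,"ty":-0.12,"tz":-0.06},{"tx":-0.35,"ty":-0.134,"tz":-0.06},{"tx":-0.38,"ty":-0.145,"tz":-0.06},{"tx":-0.41,"ty":-0.157,"tz":-0.06}]'

```text
invalid input at $.commands[0]: expected keys tx, ty, tz, twist, fingers
```

move_arm --commands '[{"tx":0},{"tx":0},{"tx":0}]'

```text
invalid input at $.commands[0]: expected keys tx, ty, tz, twist, fingers
```

```bash
python3 - <<'E'
from h import *
s,d=snap('wrist','w1'); print(s['position'],s['tool_rot'],d['tool_from_camera'].round(2),d['intrinsics'][0])
E
```

```text
[154.82903804 501.06952974 230.22887963] [-3.13947044e+00 -2.53469979e-04  2.84179673e+00] [[  -0.      0.95    0.31   79.99]
 [   1.      0.     -0.     -0.89]
 [  -0.      0.31   -0.95 -141.34]
 [   0.      0.      0.      1.  ]] [361.74435843   0.         313.69073327]
```

View pics/w1.png

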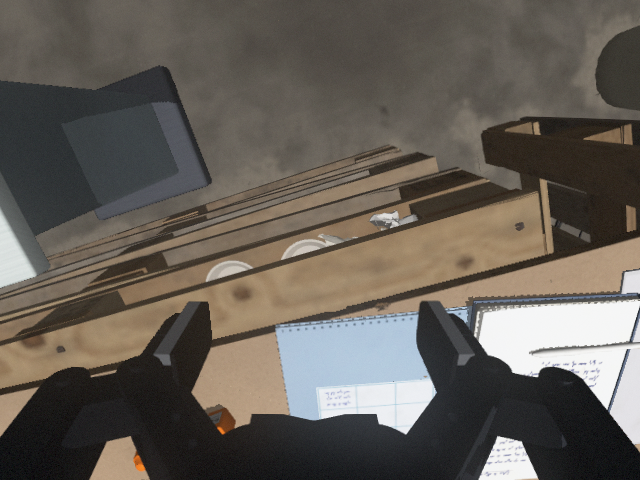

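move_arm --commands '[{"tx":-0.037,"ty":-0.02,"tz":-0.01,"twist":0,"fingers":1},{"tx":-0.074,"ty":-0.041,"tz":-0.02,"twist":0,"fingers":1},{"tx":-0.111,"ty":-0.062,"tz":-0.03,"twist":0,"fingers":1},{"tx":-0.148,"ty":-0.083,"tz":-0.04,"twist":0,"fingers":1},{"tx":-0.185,"ty":-0.103,"tz":-0.05,"twist":0,"fingers":1},{"tx":-0.222,"ty":-0.124,"tz":-0.06,"twist":0,"fingers":1},{"tx":-0.26,"ty":-0.145,"tz":-0.07,"twist":0,"fingers":1},{"tx":-0.3,"ty":-0.167,"tz":-0.07,"twist":0,"fingers":1},{"tx":-0.336,"ty":-0.188,"tz":-0.07,"twist":0,"fingers":1},{"tx":-0.373,"ty":-0.209,"tz":-0.07,"twist":0,"fingers":1},{"tx":-0.41,"ty":-0.23,"tz":-0.07,"twist":0,"fingers":1},{"tx":-0.448,"ty":-0.25,"tz":-0.07,"twist":0,"fingers":1}]'

```text
clock: 1.15
position: [495.5, 143.4, 301.2]
tool_rot: [3.142, -0.0, 2.841]
ft_force: [1.0, 1.2, 0.3]
gripper_width: 0.999
finger_force: 0.0
```

move_arm --commands '[{"tx":0,"ty":0,"tz":0,"twist":0,"fingers":1},{"tx":0,"ty":0,"tz":0,"twist":0,"fingers":1},{"tx":0,"ty":0,"tz":0,"twist":0,"fingers":1}]'

```text
clock: 1.4
position: [494.3, 145.2, 300.8]
tool_rot: [-3.141, -0.002, 2.841]
ft_force: [-0.4, 0.7, -0.4]
gripper_width: 1.001
finger_force: 0.0
```

```bash
python3 - <<'E'
from h import *
s,d=snap('wrist','w2'); print(s['position'],s['tool_rot'],s['q'],s['ft_force'])
E
```

```text
[494.26989906 145.22192457 300.79623424] [-3.14138567e+00 -1.70846454e-03  2.84095040e+00] [1.55189845e-01 5.42545000e-02 2.45493409e-01 1.76366037e+00
 5.66231618e-04 4.55831464e-01] [-0.36852119  0.66956268 -0.3779282 ]
```

View pics/w2.png

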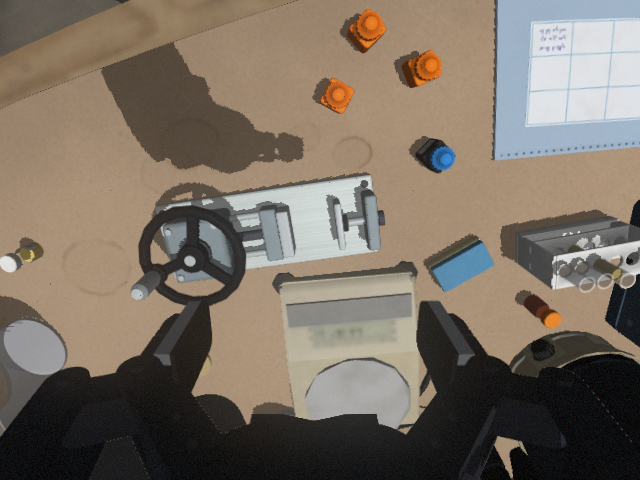

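The wrist view shows the bottle at (438,156), the wheel hub at (190,261), the knob at (145,287), the jaw face near (291,232) and the pad near (337,223). I'll take one enlarged crop to measure from.

```bash
python3 - <<'E'
import cv2
a=cv2.imread('pics/w2.png')
p=cv2.resize(a[165:305,130:390],None,fx=3,fy=3,interpolation=2)
b=cv2.resize(a[130:180,405:465],None,fx=3,fy=3,interpolation=2)
import numpy as np
o=np.zeros((580,780,3),np.uint8); o[:420]=p; o[425:575,:180]=b
c=cv2.convertScaleAbs(b,alpha=3,beta=20); o[425:575,190:370]=c; cv2.imwrite('pics/c3.png',o)
E
```

```text
(no output)
```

View pics/c3.png

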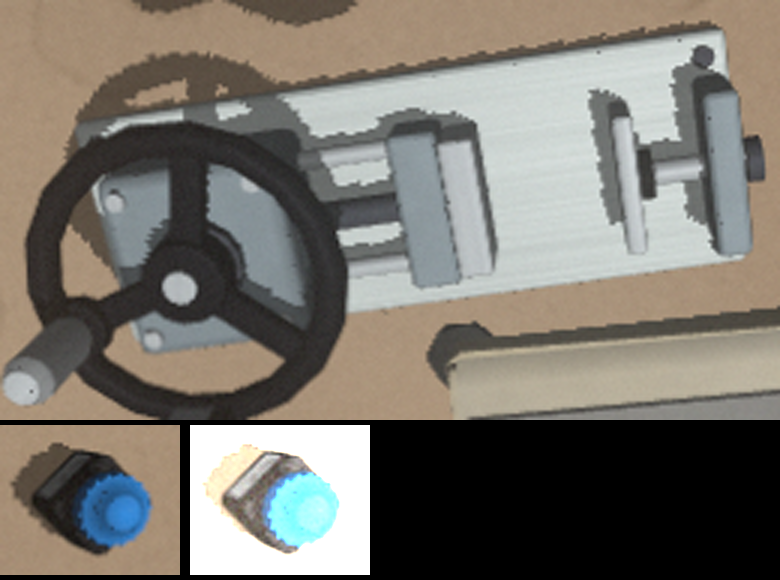

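```bash
python3 - <<'E'
from h import *
P=lambda u,v,z:atz('w2',(130+u/3-.3,165+v/3-.3),z)
Q=lambda u,v,z:atz('w2',(405+u/3-.3,130+(v-425)/3-.3),z)
pl=np.array([P(722,28,14),P(78,125,14),P(747,257,14),P(147,352,14)]); print(pl.tolist())
src=np.array([[-50,75],[-50,-195],[50,75],[50,-195]],float)
# rigid fit
a=src-src.mean(0); b=pl[:,:2]-pl[:,:2].mean(0); th=np.arctan2((a[:,0]*b[:,1]-a[:,1]*b[:,0]).sum(),(a*b).sum())
R=np.array([[np.cos(th),-np.sin(th)],[np.sin(th),np.cos(th)]]); t=pl[:,:2].mean(0)-R@src.mean(0)
print('yaw',np.degrees(th),'seat',t,'res',(b-a@R.T).round(1).tolist(),'axis',t+R@[0,-135])
L=lambda p:(R.T@(np.array(p)[:2]-t)).round(1).tolist()
k=P(22,386,132);print('knob',k,L(k),'hub',L(P(180,289,98)))
print('jaw',[L(p) for p in(P(475,125,14),P(495,272,14),P(438,135,46),P(460,285,46))],'pad',[L(p) for p in (P(612,110,46),P(632,250,46),P(630,105,46),P(647,250,46))])
print('s0/d0 knob',L([521.2,-48.7]),L([523.5,-50]))
print('cap',Q(122,512,57),'bot',Q(33,497,0),Q(97,552,0),Q(66,452,0),'label',Q(40,495,20),Q(80,455,20))
E
```

```text
[[500.1, 212.9, 14.0], [459.8, -48.3, 14.0], [596.9, 198.7, 14.0], [562.3, -62.7, 14.0]]
yaw -8.157447559013793 seat [538.28862843 134.54291314] res [[0.7, -3.0], [-1.3, 3.1], [-1.5, -3.0], [2.2, 2.9]] axis [519.13296446   0.90885858]
knob [521.7 -43.6 132. ] [8.9, -178.7] hub [-4.1, -133.0]
jaw [[-25.5, -31.3], [38.7, -34.4], [-31.3, -42.1], [29.7, -45.2]] pad [[-30.5, 23.9], [25.9, 23.7], [-31.3, 30.7], [26.9, 29.4]]
s0/d0 knob [9.1, -183.8] [11.5, -184.8]
cap [499.4 288.9  57. ] bot [495.1 273.2   0. ] [524.5 293.7   0. ] [481.6 289.8   0. ] label [491.6 271.2  20. ] [481.4 289.3  20. ]
```

The bottle is at about (499.5, 288) with sides near 36°, and all three views agree. The clamp seat is at about (538, 134.5) with yaw about −8.5°. Now I'll approach from above.

move_arm --commands '[{"tx":0.006,"ty":0.023,"tz":0.02,"twist":0.11,"fingers":1},{"tx":0.012,"ty":0.046,"tz":0.04,"twist":0.22,"fingers":1},{"tx":0.018,"ty":0.069,"tz":0.06,"twist":0.33,"fingers":1},{"tx":0.025,"ty":0.092,"tz":0.08,"twist":0.44,"fingers":1},{"tx":0.031,"ty":0.115,"tz":0.1,"twist":0.55,"fingers":1},{"tx":0.0373,"ty":0.138,"tz":0.12,"twist":0.646,"fingers":1},{"tx":0.0373,"ty":0.138,"tz":0.15,"twist":0.646,"fingers":1},{"tx":0.0373,"ty":0.138,"tz":0.18,"twist":0.646,"fingers":1},{"tx":0.0373,"ty":0.138,"tz":0.21,"twist":0.646,"fingers":1},{"tx":0.0373,"ty":0.138,"tz":0.21,"twist":0.646,"fingers":1},{"tx":0.0373,"ty":0.138,"tz":0.21,"twist":0.646,"fingers":1}]'

```text
clock: 2.37
position: [496.7, 288.6, 89.6]
tool_rot: [-3.137, -0.001, 2.198]
ft_force: [0.4, -0.3, 0.7]
gripper_width: 1.002
finger_force: 0.0
```

```bash
python3 - <<'E'
from h import *
s,d=snap('wrist','w3'); print(s['position'],s['tool_rot'],s['q'])
E
```

```text
[496.66598824 288.60702882  89.6007147 ] [-3.13656273e+00 -1.29879723e-03  2.19833443e+00] [ 4.09570494e-01  1.96427760e-01 -2.04070483e-02  1.35915328e+00
  1.80355580e-04  1.35282498e+00]
```

View pics/w3.png

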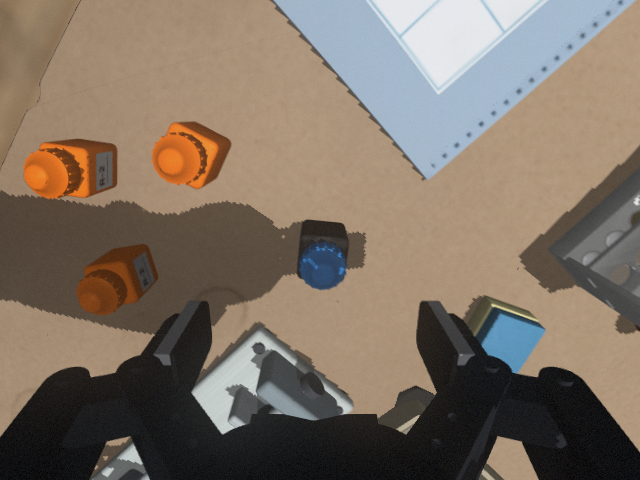

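The bottle is lined up, with its body at (300–348, 221–255) and its cap at (323,265). Next I'll check the centring.

```bash
python3 - <<'E'
from h import *
print(atz('w3',(323,262),54),atz('w3',(301,222),0),atz('w3',(348,223),0))
E
```

```text
[496.5 295.6  54. ] [481.8 292.7   0. ] [507.5 310.5   0. ]
```

move_arm --commands '[{"tx":-0.001,"ty":0.0035,"tz":0.025,"twist":0,"fingers":1},{"tx":-0.001,"ty":0.0035,"tz":0.05,"twist":0,"fingers":1},{"tx":-0.001,"ty":0.0035,"tz":0.07,"twist":0,"fingers":1},{"tx":-0.001,"ty":0.0035,"tz":0.085,"twist":0,"fingers":1},{"tx":-0.001,"ty":0.0035,"tz":0.085,"twist":0,"fingers":1},{"tx":-0.001,"ty":0.0035,"tz":0.085,"twist":0,"fingers":-1},{"tx":-0.001,"ty":0.0035,"tz":0.085,"twist":0,"fingers":-1},{"tx":-0.001,"ty":0.0035,"tz":0.085,"twist":0,"fingers":-1},{"tx":-0.001,"ty":0.0035,"tz":0.085,"twist":0,"fingers":-1},{"tx":-0.001,"ty":0.0035,"tz":0.085,"twist":0,"fingers":-1},{"tx":-0.001,"ty":0.0035,"tz":0.085,"twist":0,"fingers":-1},{"tx":-0.001,"ty":0.0035,"tz":0.085,"twist":0,"fingers":-1}]'

```text
clock: 3.42
position: [504.6, 290.0, 8.3]
tool_rot: [3.138, 0.001, 2.196]
ft_force: [-0.2, 0.2, 5.7]
gripper_width: 0.327
finger_force: 60.7
```

move_arm --commands '[{"tx":0,"ty":0,"tz":0,"twist":0,"fingers":-1},{"tx":0,"ty":0,"tz":0,"twist":0,"fingers":-1},{"tx":0,"ty":0,"tz":0,"twist":0,"fingers":-1}]'

```text
clock: 3.67
position: [504.6, 290.0, 8.3]
tool_rot: [3.138, 0.001, 2.196]
ft_force: [-0.7, -0.1, 4.9]
gripper_width: 0.327
finger_force: 60.7
```

move_arm --commands '[{"tx":0,"ty":0,"tz":-0.02,"twist":0,"fingers":-1},{"tx":0,"ty":0,"tz":-0.05,"twist":0,"fingers":-1},{"tx":0,"ty":0,"tz":-0.08,"twist":0,"fingers":-1},{"tx":-0.02,"ty":-0.009,"tz":-0.08,"twist":0.11,"fingers":-1},{"tx":-0.04,"ty":-0.018,"tz":-0.08,"twist":0.22,"fingers":-1},{"tx":-0.06,"ty":-0.027,"tz":-0.08,"twist":0.33,"fingers":-1},{"tx":-0.08,"ty":-0.036,"tz":-0.08,"twist":0.44,"fingers":-1},{"tx":-0.1,"ty":-0.045,"tz":-0.08,"twist":0.55,"fingers":-1},{"tx":-0.12,"ty":-0.054,"tz":-0.08,"twist":0.66,"fingers":-1},{"tx":-0.14,"ty":-0.062,"tz":-0.08,"twist":0.775,"fingers":-1},{"tx":-0.148,"ty":-0.066,"tz":-0.08,"twist":0.775,"fingers":-1},{"tx":-0.148,"ty":-0.066,"tz":-0.08,"twist":0.775,"fingers":-1}]'

```text
clock: 4.67
position: [536.2, 129.1, 85.8]
tool_rot: [-3.141, 0.001, 1.421]
ft_force: [-0.4, -0.1, -1.4]
gripper_width: 0.329
finger_force: 59.9
```

move_arm --commands '[{"tx":0,"ty":0,"tz":0,"twist":0,"fingers":-1},{"tx":0,"ty":0,"tz":0,"twist":0,"fingers":-1},{"tx":0,"ty":0,"tz":0,"twist":0,"fingers":-1}]'

```text
clock: 4.92
position: [535.8, 131.9, 86.1]
tool_rot: [-3.141, -0.0, 1.423]
ft_force: [-0.3, 0.3, -0.5]
gripper_width: 0.327
finger_force: 59.9
```

```bash
python3 - <<'E'
from h import *
s,d=snap('wrist','w4'); print(s['position'],s['tool_rot'],s['q'])
snap('scene','s4'); snap('side','d4')
a=cv2.imread('pics/w4.png');b=cv2.imread('pics/s4.png');c=cv2.imread('pics/d4.png')
o=np.zeros((600,800,3),np.uint8)
o[:300,:400]=cv2.resize(a,(400,300),interpolation=3)
o[300:600,:400]=cv2.resize(b[170:290,230:390],(400,300),interpolation=2)
o[:600,400:]=cv2.resize(c[180:340,250:357],(400,600),interpolation=2)
cv2.imwrite('pics/c4.png',o)
E
```

```text
[535.82551469 131.94228634  86.14909839] [-3.14107213e+00 -3.99218143e-04  1.42341066e+00] [ 1.19605429e-01  1.35066259e-01 -9.66313040e-02  1.33949552e+00
  5.22403843e-04  1.83778722e+00]
```

View pics/c4.png

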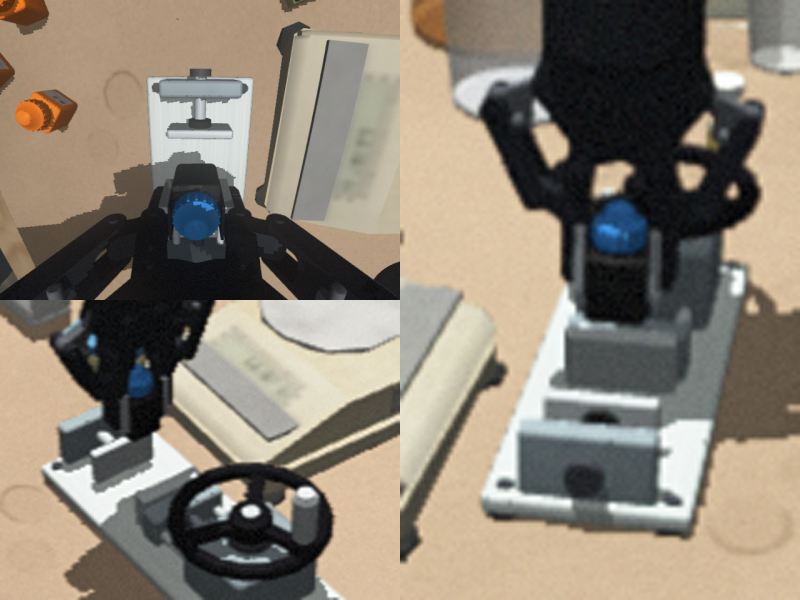

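```bash
python3 - <<'E'
from h import *
R=np.array([[.9888,.149],[-.149,.9888]])
f=lambda u,v,z:(R.T@(atz('w4',(u*1.6+.3,v*1.6+.3),z)[:2]-[535.8,131.9])).round(1).tolist()
print('rel. TCP, clamp axes: pad',f(167,138,46),f(232,138,46),f(167,125,46),'stop',f(159,82,46),f(242,82,46),'plate',f(148,78,14),f(253,78,14))
E
```

```text
rel. TCP, clamp axes: pad [-24.5, 26.4] [29.9, 26.5] [-24.1, 37.6] stop [-29.1, 71.9] [35.5, 72.0] plate [-44.1, 74.1] [51.7, 74.3]
```

move_arm --commands '[{"tx":-0.004,"ty":0.003,"tz":0.0,"twist":0,"fingers":-1},{"tx":-0.004,"ty":0.003,"tz":0.015,"twist":0,"fingers":-1},{"tx":-0.004,"ty":0.003,"tz":0.03,"twist":0,"fingers":-1},{"tx":-0.004,"ty":0.003,"tz":0.045,"twist":0,"fingers":-1},{"tx":-0.004,"ty":0.003,"tz":0.055,"twist":0,"fingers":-1},{"tx":-0.004,"ty":0.003,"tz":0.061,"twist":0,"fingers":-1},{"tx":-0.004,"ty":0.003,"tz":0.061,"twist":0,"fingers":-1},{"tx":-0.004,"ty":0.003,"tz":0.061,"twist":0,"fingers":-1}]'

```text
clock: 5.73
position: [538.6, 126.3, 25.3]
tool_rot: [-3.141, 0.0, 1.421]
ft_force: [0.1, 0.1, -0.3]
gripper_width: 0.329
finger_force: 59.9
```

move_arm --commands '[{"tx":0,"ty":0,"tz":0.001,"twist":0,"fingers":-1},{"tx":0,"ty":0,"tz":0.001,"twist":0,"fingers":-1}]'

```text
clock: 5.9
position: [539.5, 126.4, 25.4]
tool_rot: [3.14, -0.0, 1.421]
ft_force: [0.2, 0.1, -0.2]
gripper_width: 0.324
finger_force: 59.9
```

move_arm --commands '[{"tx":0,"ty":0,"tz":0.001,"twist":0,"fingers":-1},{"tx":0,"ty":0,"tz":0.001,"twist":0,"fingers":-1}]'

```text
clock: 6.07
position: [539.0, 126.4, 23.8]
tool_rot: [3.141, -0.0, 1.421]
ft_force: [0.1, -0.1, -0.5]
gripper_width: 0.322
finger_force: 59.9
```

move_arm --commands '[{"tx":0,"ty":0,"tz":0.001,"twist":0,"fingers":-1},{"tx":0,"ty":0,"tz":0.001,"twist":0,"fingers":-1}]'

```text
clock: 6.23
position: [538.7, 126.4, 22.4]
tool_rot: [3.141, -0.0, 1.421]
ft_force: [0.6, 0.5, -1.6]
gripper_width: 0.331
finger_force: 60.1
```

move_arm --commands '[{"tx":0,"ty":0,"tz":0.001,"twist":0,"fingers":-1},{"tx":0,"ty":0,"tz":0.001,"twist":0,"fingers":-1}]'

```text
clock: 6.4
position: [538.7, 126.4, 22.3]
tool_rot: [3.141, -0.0, 1.421]
ft_force: [-2.4, -0.1, 4.7]
gripper_width: 0.324
finger_force: 60.5
```

move_arm --commands '[{"tx":0,"ty":0,"tz":0.001,"twist":0,"fingers":-1},{"tx":0,"ty":0,"tz":0.001,"twist":0,"fingers":-1}]'

```text
clock: 6.57
position: [538.7, 126.4, 22.3]
tool_rot: [3.141, -0.0, 1.421]
ft_force: [-3.7, -0.9, 8.8]
gripper_width: 0.327
finger_force: 61.3
```

move_arm --commands '[{"tx":0,"ty":0,"tz":0,"twist":0,"fingers":0.3},{"tx":0,"ty":0,"tz":0,"twist":0,"fingers":0.3},{"tx":0,"ty":0,"tz":0,"twist":0,"fingers":0.3},{"tx":0,"ty":0,"tz":0,"twist":0,"fingers":0.3},{"tx":0,"ty":0,"tz":-0.01,"twist":0,"fingers":0.3},{"tx":0,"ty":0,"tz":-0.03,"twist":0,"fingers":0.3},{"tx":0,"ty":0,"tz":-0.06,"twist":0,"fingers":0.3},{"tx":0,"ty":0,"tz":-0.1,"twist":0,"fingers":0.3},{"tx":0,"ty":0,"tz":-0.14,"twist":0,"fingers":0.3},{"tx":0,"ty":0,"tz":-0.18,"twist":0,"fingers":0.3},{"tx":0,"ty":0,"tz":-0.18,"twist":0,"fingers":0.3}]'

```text
clock: 7.48
position: [543.2, 126.9, 211.5]
tool_rot: [3.125, -0.004, 1.421]
ft_force: [1.1, -0.0, 1.2]
gripper_width: 0.648
finger_force: 0.0
```

```bash
python3 - <<'E'
from h import *
s,d=snap('wrist','w5'); print(s['position'],s['tool_rot'],s['q'],s['gripper_width'])
snap('scene','s5'); snap('side','d5')
a=cv2.imread('pics/w5.png');b=cv2.imread('pics/s5.png');c=cv2.imread('pics/d5.png')
o=np.zeros((600,800,3),np.uint8)
o[:300,:400]=cv2.resize(a[180:420,160:480],(400,300),interpolation=2)
o[300:600,:400]=cv2.resize(b[190:310,240:400],(400,300),interpolation=2)
o[:600,400:]=cv2.resize(c[180:330,257:357],(400,600),interpolation=2)
cv2.imwrite('pics/c5.png',o)
E
```

```text
[543.19824207 126.90323807 211.49371837] [ 3.12471761 -0.00446855  1.42091481] [ 1.09289861e-01  1.10474835e-01  1.25950946e-01  1.56881583e+00
 -5.84113982e-06  1.83000536e+00] 0.6484360240133348
```

View pics/c5.png

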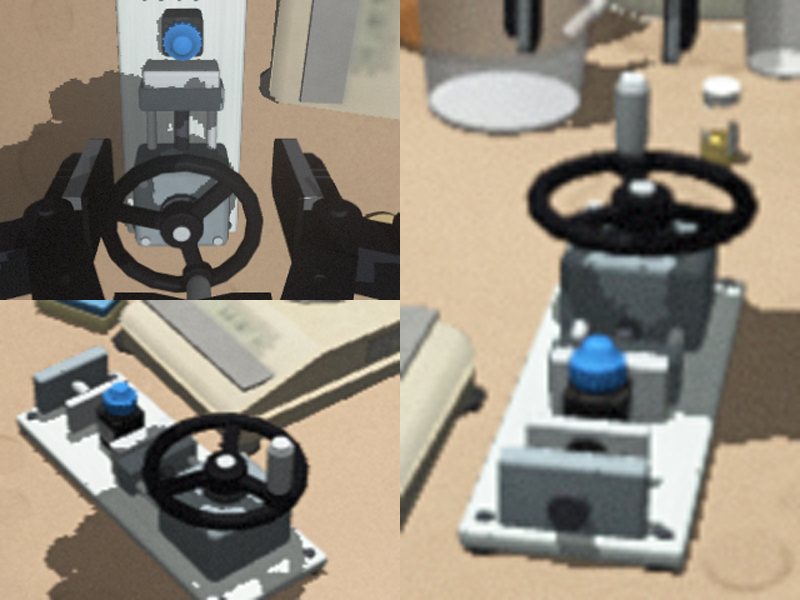

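The bottle stands square and upright between the jaws, level with their middle in the wrist crop (182 against about 181). Now I'll locate the knob and hub.

```bash
python3 - <<'E'
from h import *
W=lambda u,v,z:atz('w5',(160+u*.8,180+v*.8),z)
S=lambda u,v,z:atz('s5',(240+u*.4-.3,190+(v-300)*.4-.3),z)
D=lambda u,v,z:atz('d5',(257+(u-400)/4-.3,180+v/4-.3),z)
print('hub',W(181,234,98),S(228,461,98),D(643,187,98),'knob',S(281,444,132),D(629,82,132))
for n,f,c,ax in(('w',W,(182,222),(81,70)),('s',S,(226,471),0),('d',D,(641,203),0)): print(n,'rim c',f(*c,85))
E
```

```text
hub [518.8   6.1  98. ] [511.  -10.3  98. ] [517.8  14.3  98. ] knob [520.2 -49.1 132. ] [525.2 -41.6 132. ]
w rim c [519.4   6.1  85. ]
s rim c [513.   -6.8  85. ]
d rim c [518.4   4.8  85. ]
```

```bash
python3 - <<'E'
from h import *
def tri(obs):
    A=np.zeros((3,3));b=np.zeros(3);rs=[ray(*o) for o in obs]
    for o,v in rs:
        v=v/np.linalg.norm(v);M=np.eye(3)-np.outer(v,v);A+=M;b+=M@o
    x=np.linalg.solve(A,b); return x.round(1),[np.linalg.norm(np.cross(x-o,v/np.linalg.norm(v))).round(1) for o,v in rs]
s=lambda u,v:('s5',(240+u*.4-.3,190+(v-300)*.4-.3)); d=lambda u,v:('d5',(257+(u-400)/4-.3,180+v/4-.3))
w=lambda u,v:('w5',(160+u*.8,180+v*.8))
print('hub',tri([s(228,461),d(643,187),w(181,234)]),'rim',tri([s(226,471),d(641,203),w(182,222)]),'knob',tri([s(281,444),d(629,82),('w2',(137,293.3))]))
E
```

```text
hub (array([517.7,  -2.8,  89.1]), [np.float64(1.0), np.float64(1.2), np.float64(1.6)]) rim (array([518.3,  -1.2,  79.5]), [np.float64(1.3), np.float64(2.6), np.float64(2.5)]) knob (array([523.7, -46.6, 128.9]), [np.float64(0.6), np.float64(1.7), np.float64(1.1)])
```

move_arm --commands '[{"tx":-0.03,"ty":0.001,"tz":0,"twist":0,"fingers":0.3},{"tx":-0.06,"ty":0.002,"tz":0,"twist":0,"fingers":0.3},{"tx":-0.09,"ty":0.003,"tz":0,"twist":0,"fingers":0.3},{"tx":-0.12,"ty":0.004,"tz":0,"twist":0,"fingers":0.3},{"tx":-0.15,"ty":0.005,"tz":0,"twist":0,"fingers":0.3},{"tx":-0.165,"ty":0.006,"tz":0,"twist":0,"fingers":0.3},{"tx":-0.174,"ty":0.006,"tz":0,"twist":0,"fingers":0.3},{"tx":-0.174,"ty":0.006,"tz":0,"twist":0,"fingers":0.3},{"tx":-0.174,"ty":0.006,"tz":0,"twist":0,"fingers":0.3},{"tx":-0.174,"ty":0.006,"tz":0,"twist":0,"fingers":0.3}]'

```text
clock: 8.47
position: [518.2, -45.5, 199.5]
tool_rot: [-3.14, -0.001, 1.422]
ft_force: [-0.2, -0.6, 0.5]
gripper_width: 0.651
finger_force: 0.0
```

move_arm --commands '[{"tx":0,"ty":0.005,"tz":0.0,"twist":0,"fingers":0.3},{"tx":0,"ty":0.005,"tz":0.02,"twist":0,"fingers":0.3},{"tx":0,"ty":0.005,"tz":0.045,"twist":0,"fingers":0.3},{"tx":0,"ty":0.005,"tz":0.07,"twist":0,"fingers":0.3},{"tx":0,"ty":0.005,"tz":0.085,"twist":0,"fingers":0.3},{"tx":0,"ty":0.005,"tz":0.098,"twist":0,"fingers":0.3},{"tx":0,"ty":0.005,"tz":0.098,"twist":0,"fingers":0.3},{"tx":0,"ty":0.005,"tz":0.098,"twist":0,"fingers":0.3}]'

```text
clock: 9.13
position: [523.1, -46.3, 101.6]
tool_rot: [-3.14, -0.0, 1.422]
ft_force: [-0.1, 0.3, 0.4]
gripper_width: 0.652
finger_force: 0.0
```

move_arm --commands '[{"tx":0,"ty":0,"tz":0,"twist":0,"fingers":-1},{"tx":0,"ty":0,"tz":0,"twist":0,"fingers":-1},{"tx":0,"ty":0,"tz":0,"twist":0,"fingers":-1},{"tx":0,"ty":0,"tz":0,"twist":0,"fingers":-1},{"tx":0,"ty":0,"tz":0,"twist":0,"fingers":-1},{"tx":0,"ty":0,"tz":0,"twist":0,"fingers":-1}]'

```text
clock: 9.63
position: [523.8, -47.3, 104.1]
tool_rot: [3.14, -0.0, 1.421]
ft_force: [-2.6, 0.8, 5.7]
gripper_width: 0.186
finger_force: 59.0
```

```bash
cat > rows.py <<'E'
import sys, math
def rows(psi,n,d,r=.045):
    return [(round(r*(math.cos(psi+d*i)-math.cos(psi)),4),round(r*(math.sin(psi+d*i)-math.sin(psi)),4)) for i in range(1,n+1)]
if __name__=='__main__':
    psi,n,d=float(sys.argv[1]),int(sys.argv[2]),float(sys.argv[3])
    for t in rows(psi,n,d): print('{"tx": %g, "ty": %g, "tz": 0, "twist": 0, "fingers": -1},'%t)
E
python3 rows.py 2.871 10 0.06; python3 -c "
from workcell import readout; s=readout.sense(); print(s['position'],s['ft_force'],s['clock'])"
```

```text
{"tx": -0.0006, "ty": -0.0026, "tz": 0, "twist": 0, "fingers": -1},
{"tx": -0.0011, "ty": -0.0053, "tz": 0, "twist": 0, "fingers": -1},
{"tx": -0.0015, "ty": -0.008, "tz": 0, "twist": 0, "fingers": -1},
{"tx": -0.0016, "ty": -0.0107, "tz": 0, "twist": 0, "fingers": -1},
{"tx": -0.0016, "ty": -0.0134, "tz": 0, "twist": 0, "fingers": -1},
{"tx": -0.0015, "ty": -0.016, "tz": 0, "twist": 0, "fingers": -1},
{"tx": -0.0011, "ty": -0.0187, "tz": 0, "twist": 0, "fingers": -1},
{"tx": -0.0007, "ty": -0.0214, "tz": 0, "twist": 0, "fingers": -1},
{"tx": -0, "ty": -0.024, "tz": 0, "twist": 0, "fingers": -1},
{"tx": 0.0008, "ty": -0.0266, "tz": 0, "twist": 0, "fingers": -1},
[523.84716614 -47.25638632 104.05451645] [-2.57582729  0.84524629  5.72623862] 9.6333
```

move_arm --commands '[{"tx":-0.0006,"ty":-0.0026,"tz":0,"twist":0,"fingers":-1},{"tx":-0.0011,"ty":-0.0053,"tz":0,"twist":0,"fingers":-1},{"tx":-0.0015,"ty":-0.008,"tz":0,"twist":0,"fingers":-1},{"tx":-0.0016,"ty":-0.0107,"tz":0,"twist":0,"fingers":-1},{"tx":-0.0016,"ty":-0.0134,"tz":0,"twist":0,"fingers":-1},{"tx":-0.0015,"ty":-0.016,"tz":0,"twist":0,"fingers":-1},{"tx":-0.0011,"ty":-0.0187,"tz":0,"twist":0,"fingers":-1},{"tx":-0.0007,"ty":-0.0214,"tz":0,"twist":0,"fingers":-1},{"tx":0,"ty":-0.024,"tz":0,"twist":0,"fingers":-1},{"tx":0.0008,"ty":-0.0266,"tz":0,"twist":0,"fingers":-1}]'

```text
clock: 10.47
position: [501.2, -44.5, 104.2]
tool_rot: [3.132, 0.003, 1.42]
ft_force: [5.9, -3.2, 0.3]
gripper_width: 0.19
finger_force: 58.6
```

```bash
python3 rows.py 3.471 10 0.06;echo; python3 rows.py 4.071 10 0.06
```

```text
{"tx": 0.0009, "ty": -0.0025, "tz": 0, "twist": 0, "fingers": -1},
{"tx": 0.002, "ty": -0.005, "tz": 0, "twist": 0, "fingers": -1},
{"tx": 0.0033, "ty": -0.0074, "tz": 0, "twist": 0, "fingers": -1},
{"tx": 0.0047, "ty": -0.0097, "tz": 0, "twist": 0, "fingers": -1},
{"tx": 0.0062, "ty": -0.0119, "tz": 0, "twist": 0, "fingers": -1},
{"tx": 0.0079, "ty": -0.0141, "tz": 0, "twist": 0, "fingers": -1},
{"tx": 0.0096, "ty": -0.0161, "tz": 0, "twist": 0, "fingers": -1},
{"tx": 0.0115, "ty": -0.018, "tz": 0, "twist": 0, "fingers": -1},
{"tx": 0.0135, "ty": -0.0198, "tz": 0, "twist": 0, "fingers": -1},
{"tx": 0.0157, "ty": -0.0215, "tz": 0, "twist": 0, "fingers": -1},

{"tx": 0.0022, "ty": -0.0015, "tz": 0, "twist": 0, "fingers": -1},
{"tx": 0.0045, "ty": -0.003, "tz": 0, "twist": 0, "fingers": -1},
{"tx": 0.0069, "ty": -0.0042, "tz": 0, "twist": 0, "fingers": -1},
{"tx": 0.0093, "ty": -0.0054, "tz": 0, "twist": 0, "fingers": -1},
{"tx": 0.0119, "ty": -0.0063, "tz": 0, "twist": 0, "fingers": -1},
{"tx": 0.0144, "ty": -0.0072, "tz": 0, "twist": 0, "fingers": -1},
{"tx": 0.017, "ty": -0.0078, "tz": 0, "twist": 0, "fingers": -1},
{"tx": 0.0197, "ty": -0.0084, "tz": 0, "twist": 0, "fingers": -1},
{"tx": 0.0224, "ty": -0.0087, "tz": 0, "twist": 0, "fingers": -1},
{"tx": 0.0251, "ty": -0.0089, "tz": 0, "twist": 0, "fingers": -1},
```

move_arm --commands '[{"tx":0.0009,"ty":-0.0025,"tz":0,"twist":0,"fingers":-1},{"tx":0.002,"ty":-0.005,"tz":0,"twist":0,"fingers":-1},{"tx":0.0033,"ty":-0.0074,"tz":0,"twist":0,"fingers":-1},{"tx":0.0047,"ty":-0.0097,"tz":0,"twist":0,"fingers":-1},{"tx":0.0062,"ty":-0.0119,"tz":0,"twist":0,"fingers":-1},{"tx":0.0079,"ty":-0.0141,"tz":0,"twist":0,"fingers":-1},{"tx":0.0096,"ty":-0.0161,"tz":0,"twist":0,"fingers":-1},{"tx":0.0115,"ty":-0.018,"tz":0,"twist":0,"fingers":-1},{"tx":0.0135,"ty":-0.0198,"tz":0,"twist":0,"fingers":-1},{"tx":0.0157,"ty":-0.0215,"tz":0,"twist":0,"fingers":-1}]'

```text
clock: 11.3
position: [480.5, -27.6, 104.1]
tool_rot: [3.135, 0.008, 1.419]
ft_force: [0.7, -6.3, 2.9]
gripper_width: 0.184
finger_force: 58.9
```

move_arm --commands '[{"tx":0.0022,"ty":-0.0015,"tz":0,"twist":0,"fingers":-1},{"tx":0.0045,"ty":-0.003,"tz":0,"twist":0,"fingers":-1},{"tx":0.0069,"ty":-0.0042,"tz":0,"twist":0,"fingers":-1},{"tx":0.0093,"ty":-0.0054,"tz":0,"twist":0,"fingers":-1},{"tx":0.0119,"ty":-0.0063,"tz":0,"twist":0,"fingers":-1},{"tx":0.0144,"ty":-0.0072,"tz":0,"twist":0,"fingers":-1},{"tx":0.017,"ty":-0.0078,"tz":0,"twist":0,"fingers":-1},{"tx":0.0197,"ty":-0.0084,"tz":0,"twist":0,"fingers":-1}]'

```text
clock: 11.97
position: [473.1, -6.7, 104.1]
tool_rot: [3.139, 0.008, 1.419]
ft_force: [-3.4, -8.8, 7.2]
gripper_width: 0.184
finger_force: 59.3
```

```bash
python3 - <<'E'
import numpy as np
from workcell import readout
s=readout.sense(); print(s['position'],s['ft_force'])
E
for p in 4.551 4.791 5.031 5.271; do echo $p; python3 rows.py $p 4 0.06;done
```

```text
[473.10525525  -6.73694072 104.08569635] [-3.37018543 -8.78155182  7.22015226]
4.551
{"tx": 0.0027, "ty": -0.0004, "tz": 0, "twist": 0, "fingers": -1},
{"tx": 0.0054, "ty": -0.0005, "tz": 0, "twist": 0, "fingers": -1},
{"tx": 0.0081, "ty": -0.0006, "tz": 0, "twist": 0, "fingers": -1},
{"tx": 0.0108, "ty": -0.0004, "tz": 0, "twist": 0, "fingers": -1},
4.791
{"tx": 0.0027, "ty": 0.0003, "tz": 0, "twist": 0, "fingers": -1},
{"tx": 0.0053, "ty": 0.0007, "tz": 0, "twist": 0, "fingers": -1},
{"tx": 0.008, "ty": 0.0014, "tz": 0, "twist": 0, "fingers": -1},
{"tx": 0.0106, "ty": 0.0021, "tz": 0, "twist": 0, "fingers": -1},
5.031
{"tx": 0.0025, "ty": 0.0009, "tz": 0, "twist": 0, "fingers": -1},
{"tx": 0.005, "ty": 0.002, "tz": 0, "twist": 0, "fingers": -1},
{"tx": 0.0074, "ty": 0.0032, "tz": 0, "twist": 0, "fingers": -1},
{"tx": 0.0098, "ty": 0.0046, "tz": 0, "twist": 0, "fingers": -1},
5.271
{"tx": 0.0022, "ty": 0.0015, "tz": 0, "twist": 0, "fingers": -1},
{"tx": 0.0044, "ty": 0.0031, "tz": 0, "twist": 0, "fingers": -1},
{"tx": 0.0064, "ty": 0.0049, "tz": 0, "twist": 0, "fingers": -1},
{"tx": 0.0084, "ty": 0.0068, "tz": 0, "twist": 0, "fingers": -1},
```

move_arm --commands '[{"tx":0.0027,"ty":-0.0004,"tz":0,"twist":0,"fingers":-1},{"tx":0.0054,"ty":-0.0005,"tz":0,"twist":0,"fingers":-1},{"tx":0.0081,"ty":-0.0006,"tz":0,"twist":0,"fingers":-1},{"tx":0.0108,"ty":-0.0004,"tz":0,"twist":0,"fingers":-1}]'

```text
clock: 12.3
position: [473.5, 4.6, 104.1]
tool_rot: [3.141, 0.007, 1.419]
ft_force: [-6.0, -6.8, 7.4]
gripper_width: 0.19
finger_force: 59.5
```

move_arm --commands '[{"tx":0.0027,"ty":0.0003,"tz":0,"twist":0,"fingers":-1},{"tx":0.0053,"ty":0.0007,"tz":0,"twist":0,"fingers":-1},{"tx":0.008,"ty":0.0014,"tz":0,"twist":0,"fingers":-1},{"tx":0.0106,"ty":0.0021,"tz":0,"twist":0,"fingers":-1}]'

```text
clock: 12.63
position: [476.7, 15.4, 104.0]
tool_rot: [-3.141, 0.006, 1.419]
ft_force: [-5.6, -4.6, 9.7]
gripper_width: 0.186
finger_force: 59.6
```

move_arm --commands '[{"tx":0.0025,"ty":0.0009,"tz":0,"twist":0,"fingers":-1},{"tx":0.005,"ty":0.002,"tz":0,"twist":0,"fingers":-1},{"tx":0.0074,"ty":0.0032,"tz":0,"twist":0,"fingers":-1},{"tx":0.0098,"ty":0.0046,"tz":0,"twist":0,"fingers":-1}]'

```text
clock: 12.97
position: [482.4, 25.0, 104.0]
tool_rot: [-3.14, 0.005, 1.42]
ft_force: [-7.5, -2.7, 10.7]
gripper_width: 0.19
finger_force: 59.7
```

```bash
cat > tf.py <<'E'
import sys,numpy as np
# args: x y fx fy quadruples
v=np.array(sys.argv[1:],float).reshape(-1,4)
for x,y,fx,fy in v:
    r=np.array([x-518,y+2.5]); a=np.arctan2(r[1],r[0]); t=np.array([np.sin(a),-np.cos(a)]); F=np.array([fx,fy])
    print('r %.1f turned %.3f tang %.2f radial %.2f'%(np.hypot(*r),(-1.442-a)%(2*np.pi),-F@t,F@r/np.hypot(*r)))
E
python3 tf.py 501.2 -44.5 5.9 -3.2 480.5 -27.6 .7 -6.3 473.1 -6.7 -3.4 -8.8
for p in 5.271 5.511 5.751 5.991; do echo $p; python3 rows.py $p 4 0.06;done
```

```text
r 45.2 turned 0.509 tang 6.67 radial 0.78
r 45.1 turned 1.110 tang 5.62 radial 2.92
r 45.1 turned 1.606 tang 8.45 radial 4.20
5.271
{"tx": 0.0022, "ty": 0.0015, "tz": 0, "twist": 0, "fingers": -1},
{"tx": 0.0044, "ty": 0.0031, "tz": 0, "twist": 0, "fingers": -1},
{"tx": 0.0064, "ty": 0.0049, "tz": 0, "twist": 0, "fingers": -1},
{"tx": 0.0084, "ty": 0.0068, "tz": 0, "twist": 0, "fingers": -1},
5.511
{"tx": 0.0018, "ty": 0.002, "tz": 0, "twist": 0, "fingers": -1},
{"tx": 0.0035, "ty": 0.0041, "tz": 0, "twist": 0, "fingers": -1},
{"tx": 0.0051, "ty": 0.0063, "tz": 0, "twist": 0, "fingers": -1},
{"tx": 0.0065, "ty": 0.0086, "tz": 0, "twist": 0, "fingers": -1},
5.751
{"tx": 0.0013, "ty": 0.0024, "tz": 0, "twist": 0, "fingers": -1},
{"tx": 0.0025, "ty": 0.0048, "tz": 0, "twist": 0, "fingers": -1},
{"tx": 0.0035, "ty": 0.0073, "tz": 0, "twist": 0, "fingers": -1},
{"tx": 0.0043, "ty": 0.0099, "tz": 0, "twist": 0, "fingers": -1},
5.991
{"tx": 0.0007, "ty": 0.0026, "tz": 0, "twist": 0, "fingers": -1},
{"tx": 0.0012, "ty": 0.0053, "tz": 0, "twist": 0, "fingers": -1},
{"tx": 0.0016, "ty": 0.0079, "tz": 0, "twist": 0, "fingers": -1},
{"tx": 0.0018, "ty": 0.0106, "tz": 0, "twist": 0, "fingers": -1},
```

move_arm --commands '[{"tx":0.0027,"ty":0.001,"tz":-0.001,"twist":0,"fingers":-1},{"tx":0.0054,"ty":0.0021,"tz":-0.002,"twist":0,"fingers":-1},{"tx":0.0074,"ty":0.0039,"tz":-0.002,"twist":0,"fingers":-1},{"tx":0.0094,"ty":0.0058,"tz":-0.002,"twist":0,"fingers":-1}]'

```text
clock: 13.3
position: [489.5, 32.4, 104.1]
tool_rot: [-3.139, 0.007, 1.419]
ft_force: [-4.3, -7.1, 2.4]
gripper_width: 0.185
finger_force: 59.1
```

move_arm --commands '[{"tx":0.0018,"ty":0.002,"tz":0,"twist":0,"fingers":-1},{"tx":0.0035,"ty":0.0041,"tz":0,"twist":0,"fingers":-1},{"tx":0.0051,"ty":0.0063,"tz":0,"twist":0,"fingers":-1},{"tx":0.0065,"ty":0.0086,"tz":0,"twist":0,"fingers":-1}]'

```text
clock: 13.63
position: [498.4, 38.0, 104.1]
tool_rot: [-3.138, 0.006, 1.419]
ft_force: [-5.0, -4.2, 3.7]
gripper_width: 0.185
finger_force: 59.3
```

move_arm --commands '[{"tx":0.0013,"ty":0.0024,"tz":0,"twist":0,"fingers":-1},{"tx":0.0025,"ty":0.0048,"tz":0,"twist":0,"fingers":-1},{"tx":0.0035,"ty":0.0073,"tz":0,"twist":0,"fingers":-1},{"tx":0.0043,"ty":0.0099,"tz":0,"twist":0,"fingers":-1}]'

```text
clock: 13.97
position: [508.3, 41.4, 104.1]
tool_rot: [-3.137, 0.005, 1.42]
ft_force: [-6.7, -4.0, 4.7]
gripper_width: 0.183
finger_force: 59.4
```

move_arm --commands '[{"tx":0.0007,"ty":0.0026,"tz":0,"twist":0,"fingers":-1},{"tx":0.0012,"ty":0.0053,"tz":0,"twist":0,"fingers":-1},{"tx":0.0016,"ty":0.0079,"tz":0,"twist":0,"fingers":-1},{"tx":0.0018,"ty":0.0106,"tz":0,"twist":0,"fingers":-1}]'

```text
clock: 14.3
position: [518.0, 42.4, 104.1]
tool_rot: [-3.134, 0.003, 1.42]
ft_force: [-9.2, -0.3, 5.6]
gripper_width: 0.186
finger_force: 59.6
```

```bash
for p in 6.231 6.471 6.711 6.951 7.191; do echo $p; python3 rows.py $p 4 0.06;done; python3 - <<'E'
from h import *
s,d=snap('wrist','w6'); print(s['position'],s['ft_force'],s['tool_rot']);snap('scene','s6');snap('side','d6')
E
```

```text
6.231
{"tx": 0.0001, "ty": 0.0027, "tz": 0, "twist": 0, "fingers": -1},
{"tx": -0, "ty": 0.0054, "tz": 0, "twist": 0, "fingers": -1},
{"tx": -0.0003, "ty": 0.0081, "tz": 0, "twist": 0, "fingers": -1},
{"tx": -0.0007, "ty": 0.0107, "tz": 0, "twist": 0, "fingers": -1},
6.471
{"tx": -0.0006, "ty": 0.0026, "tz": 0, "twist": 0, "fingers": -1},
{"tx": -0.0013, "ty": 0.0052, "tz": 0, "twist": 0, "fingers": -1},
{"tx": -0.0022, "ty": 0.0078, "tz": 0, "twist": 0, "fingers": -1},
{"tx": -0.0033, "ty": 0.0103, "tz": 0, "twist": 0, "fingers": -1},
6.711
{"tx": -0.0012, "ty": 0.0024, "tz": 0, "twist": 0, "fingers": -1},
{"tx": -0.0025, "ty": 0.0048, "tz": 0, "twist": 0, "fingers": -1},
{"tx": -0.004, "ty": 0.007, "tz": 0, "twist": 0, "fingers": -1},
{"tx": -0.0056, "ty": 0.0092, "tz": 0, "twist": 0, "fingers": -1},
6.951
{"tx": -0.0017, "ty": 0.0021, "tz": 0, "twist": 0, "fingers": -1},
{"tx": -0.0036, "ty": 0.004, "tz": 0, "twist": 0, "fingers": -1},
{"tx": -0.0056, "ty": 0.0059, "tz": 0, "twist": 0, "fingers": -1},
{"tx": -0.0076, "ty": 0.0076, "tz": 0, "twist": 0, "fingers": -1},
7.191
{"tx": -0.0022, "ty": 0.0016, "tz": 0, "twist": 0, "fingers": -1},
{"tx": -0.0044, "ty": 0.0031, "tz": 0, "twist": 0, "fingers": -1},
{"tx": -0.0068, "ty": 0.0044, "tz": 0, "twist": 0, "fingers": -1},
{"tx": -0.0092, "ty": 0.0056, "tz": 0, "twist": 0, "fingers": -1},
[518.03606482  42.42878491 104.08472051] [-9.19717487 -0.27924238  5.59165507] [-3.13427837  0.00334108  1.42032749]
```

move_arm --commands '[{"tx":0.0001,"ty":0.0027,"tz":0,"twist":0,"fingers":-1},{"tx":0,"ty":0.0054,"tz":0,"twist":0,"fingers":-1}]'

```text
clock: 14.62
position: [522.8, 42.1, 104.1]
tool_rot: [-3.133, 0.002, 1.421]
ft_force: [-10.2, 0.1, 7.7]
gripper_width: 0.18
finger_force: 59.7
```

```bash
python3 -c "
from workcell import readout; s=readout.sense(); print(s['position'],s['ft_force'],s['joint_efforts'])"
```

```text
[522.81011177  42.12876517 104.07971944] [-10.20899138   0.09362571   7.66856734] [-2.54223906e-01 -3.20724320e+01  3.30641198e+01 -4.09838274e+00
  2.13891920e-01  2.93400069e-02]
```

The tangential force has risen 7.4 → 9.2 → 10.2 N, a slope of about 8 N/rad, so the bottle has met the pad. Free running averaged about 7 N. One more small step is needed.

move_arm --commands '[{"tx":-0.0003,"ty":0.0027,"tz":0,"twist":0,"fingers":-1},{"tx":-0.0007,"ty":0.0053,"tz":0,"twist":0,"fingers":-1}]'

```text
clock: 14.78
position: [527.7, 41.3, 104.1]
tool_rot: [-3.132, 0.001, 1.421]
ft_force: [-10.8, 0.6, 7.6]
gripper_width: 0.188
finger_force: 59.8
```

Now at about 10.8 N, roughly 4 N above free running, which is inside the set window. I'll relax the hand and then let go.

move_arm --commands '[{"tx":0,"ty":-0.0015,"tz":0,"twist":0,"fingers":-1},{"tx":0,"ty":-0.0025,"tz":0,"twist":0,"fingers":-1},{"tx":0,"ty":-0.0025,"tz":0,"twist":0,"fingers":-1}]'

```text
clock: 15.03
position: [528.0, 41.3, 104.1]
tool_rot: [-3.139, 0.001, 1.421]
ft_force: [-6.1, -1.0, 2.4]
gripper_width: 0.19
finger_force: 59.3
```

move_arm --commands '[{"tx":0,"ty":-0.0015,"tz":0,"twist":0,"fingers":-1},{"tx":0,"ty":-0.0025,"tz":0,"twist":0,"fingers":-1},{"tx":0,"ty":-0.0025,"tz":0,"twist":0,"fingers":-1}]'

```text
clock: 15.28
position: [527.9, 41.3, 104.2]
tool_rot: [3.14, 0.001, 1.42]
ft_force: [-0.8, -0.5, -0.1]
gripper_width: 0.184
finger_force: 58.9
```

move_arm --commands '[{"tx":0,"ty":0,"tz":0,"twist":0,"fingers":0.3},{"tx":0,"ty":0,"tz":0,"twist":0,"fingers":0.3},{"tx":0,"ty":0,"tz":0,"twist":0,"fingers":0.3},{"tx":0,"ty":0,"tz":0,"twist":0,"fingers":0.3},{"tx":0,"ty":0,"tz":-0.02,"twist":0,"fingers":0.3},{"tx":0,"ty":0,"tz":-0.05,"twist":0,"fingers":0.3},{"tx":0,"ty":0,"tz":-0.09,"twist":0,"fingers":0.3},{"tx":0,"ty":0,"tz":-0.13,"twist":0,"fingers":0.3},{"tx":0,"ty":0,"tz":-0.16,"twist":0,"fingers":0.3},{"tx":0,"ty":0,"tz":-0.16,"twist":0,"fingers":0.3},{"tx":0,"ty":0,"tz":-0.16,"twist":0,"fingers":0.3},{"tx":0,"ty":0,"tz":-0.16,"twist":0,"fingers":0.3}]'

```text
clock: 16.28
position: [527.4, 41.9, 264.1]
tool_rot: [3.141, -0.0, 1.421]
ft_force: [-0.4, -0.2, -1.1]
gripper_width: 0.653
finger_force: 0.0
```

```bash
python3 - <<'E'
from h import *
snap('scene','s7');snap('side','d7')
def cap(f,x0,x1,y0,y1):
    h=cv2.cvtColor(cv2.imread(f'pics/{f}.png'),cv2.COLOR_BGR2HSV)[y0:y1,x0:x1]
    m=cv2.inRange(h,(100,150,60),(125,255,255));v,u=np.nonzero(m);return (u.mean()+x0,v.mean()+y0),len(u)
for k in '57':
    s,n=cap('s'+k,255,330,205,270);d,m=cap('d'+k,280,330,240,310)
    print(k,s,n,d,m,atz('s'+k,s,62),atz('d'+k,d,62))
E
```

```text
5 (np.float64(287.32575757575756), np.float64(229.46969696969697)) 132 (np.float64(305.83006535947715), np.float64(270.96078431372547)) 153 [532.9 123.1  62. ] [539.6 133.7  62. ]
7 (np.float64(282.29007633587787), np.float64(224.53435114503816)) 131 (np.float64(304.30405405405406), np.float64(275.52702702702703)) 148 [536.3 140.6  62. ] [542.3 151.   62. ]
```

```bash
python3 -c "
from workcell import env; print(env.hand_in())"
```

```text
the job is handed in; nothing more can be done
None
```

The black bottle stands upright between the jaws, clamped at about 10.8 N at the knob against an 11 N set feel. The gripper is clear and I touched nothing else; the job was handed in at about 16 s with no verdict returned.

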